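# Set and lock the spray-gun air, then open the line

## Robot

A 7-joint arm with a two-finger parallel gripper is mounted at the origin on the work surface. World frame = base frame: x ahead of the robot, y to its left, z up, the work surface at z = 0. Lengths are in mm, angles in rad, forces in N, time in s.
With the tool pointing down it reaches from about 425 to 975 mm from the base axis. Payload 16.7 kg.
Tool frame: the origin (TCP) lies midway between the tips of the shut fingers; the grasp point (between the pads) lies 19 mm behind it; z points along the fingers, y is the line along which they close (so a half turn about z gives the same grasp; the last joint's range is limited). The gripper opens to 85 mm and grips with 20 to 120 N. Pads are 22 mm wide; open, the fingers measure 114 mm over their backs; the gripper's body (76 mm by 85 mm) begins 54 mm behind the grasp point. The pads swing forward as they close: fully open they stand 13 mm farther back than shut.
Start: joints at [1.169, 0.426, 0.074, 1.606, -0.034, 1.111, -0.067], TCP at [168.145, -653.683, 207.202] pointing down, gripper open.
Joint ranges: [-2.85, 2.85], [-0.5, 2.14], [-1.23, 1.37], [0.21, 2.46], [-1.02, 4.16], [0.16, 2.05], [-2.73, 2.73]. Speed limits (rad/s): [1.89, 1.89, 2.39, 2.39, 3.01, 3.01, 3.01].

## Interface

Orientations are given as a rotation vector (axis times angle).
In Python, from rig import robot, viewer gives the robot as it stands.
- The arm moves only by the tool servo_tool, never from a script. Its argument "moves" is a list of rows, each a list of 7 numbers: the turn, a rotation vector about the tool's x, y, z in degrees, then the shift along the tool's x, y, z in m, then the opening, from -1 (shut) to 1 (fully open). In form: [[ax, ay, az, tx, ty, tz, jaw], ...]. A call has 1 to 12 rows; each row is the pose to reach, as a shift and turn from the pose commanded when the call began, along the tool's axes at that moment; what a row does not reach only later rows make up. A row lasts 1/8 s, in which the tool goes at most 62.5 mm and 10.7 degrees, less where a joint would pass 70% of its speed; a pose out of reach is approached as far as the arm can. A call with a gripper value outside its range is refused whole. The fingers move at their own pace and stop on an object; "grip_force" is the grip in N (left out, the last holds). Time passes only in rows, so rows that repeat a pose let the fingers close. It gives the time, the measured TCP pose, the force, the opening and the grip force at its end, in the units of the state.
- robot.get_obs(): the state, without advancing time (a new reading comes with each control period).
- viewer.snapshot(name): name is "scene" or "top"; returns a dict with "img" (384x512x3 uint8, red, green, blue), "depth" (384x512 float32, mm along the optical axis (not along the pixel's ray), 0 where there is no reading), "camera_matrix" (3x3 intrinsics, pixels), "dist_coeffs" ([k1, k2, p1, p2, k3] as OpenCV has them; the pictures are not rectified), "rvec" (rotation vector, rad) and "tvec" (3), from world to camera coordinates, as OpenCV has them. Camera axes: x right, y down, z forward; pixel columns grow to the right and rows downward; lengths in mm; the calibration is good to about 2 mm. A picture is of the moment at which its call begins.
- robot.close_job(): hands the job in; it is judged then, once.
The state is a dict: "t": time; "joint_positions": joint angles; "dq": joint speeds; "effort": joint torques, N m; "tool_pos": TCP position; "ee_rot": TCP orientation; "force": force on the tool from outside, world axes, zero at the start; "wrist_torque": the same for the moment, N m; "width": finger opening in mm; "grasp_force": force on a finger pad.
Only numpy, scipy, OpenCV 4.12 (cv2) and the standard library are available. Lean on these libraries where they do the work, as an engineer would, in place of code of your own. Each camera call takes 0.05 s, during which the arm holds its last target. There are 200 camera calls.

## Task

Get the air ready for the spray gun: turn the regulator knob on the sloping console until the gauge's needle points at the set hand on the dial's rim, then pull the knob straight out until it locks, with the needle still on the mark. Keep the outlet valve shut until the knob is locked, then swing its lever fully open; leave the varnish tin, the brush and the chair leg where they are.

Things in the scene. Friction and masses are not known exactly. Their poses are not given: they have to be found in the camera images.
- console: Grey steel air console fixed to the bench, 460 mm wide (y), 220 deep, 50 high in front, 177 behind; its panel slopes, facing the robot, its normal 30 degrees from vertical. Origin: centre of its underside; x to its back. Across the panel from the left: gauge, knob, valve, 135 mm apart. A filter stands out 85 mm on its left (+y), 155 high; farther left a spray gun on a fixed stand, 330 high.
- knob_grip (a point): Centre of the grip of the black ribbed round regulator knob, 52 mm in diameter and 60 mm long, on its axis, 44 mm above the panel with the knob in (the knob's body runs from 32 mm below this point to 28 mm above it along z). z is the knob's axis, pointing out of the panel; the frame turns and slides with the knob.
- reg_knob (a joint): Turn of the knob in rad, 0 to 7.85, positive clockwise as seen facing the panel (raises the pressure). About 0.12 N m of friction; it stays where it is left. Pulled out, it is held by a friction ring and is several times harder to turn.
- knob_pull (a joint): How far the knob is pulled out along its axis, in m: 0 in, 0.009 out and locked, at a firm stop. It takes about 10 N at first and 16 N over the last third, where a sprung friction ring inside grips it, and it stays where it is left.
- needle (a joint): Angle of the gauge needle in rad, clockwise from the first stroke at the dial's lower left. It follows the knob: 0.6 rad per rad of knob turn.
- set_hand (a joint): Angle of the set hand in rad, on the same scale as the needle. The set hand is a small black wedge at the dial's rim, 11 mm long and 9 mm wide at the rim, its point inwards; it is under the glass and is not to be moved.
- needle_tip (a point): Tip of the thin black gauge needle, 34 mm from the dial's centre; its x axis points along the needle. The gauge is 100 mm in diameter and stands 15 mm above the panel.
- set_tip (a point): Inner point of the set hand, 34 mm from the dial's centre; its x axis points outwards along the radius.
- gauge_center (a point): Centre of the dial; z is the panel's normal, x points up the slope, y to the left as seen from the robot.
- valve_pivot (a point): Pivot of the ball valve's lever, mid-thickness of the lever, 62 mm above the panel; z is the panel's normal and the lever's axis, x points up the slope, y to the left. The brass valve and 22 mm copper pipe under it run up and down the slope and reach 47 mm above the panel under the pivot, 39 mm along the pipe (85 mm each way).
- lever_grip (a point): Middle of the lever's black sleeve, 85 mm from the pivot, mid-thickness. The lever is 125 mm long from the pivot; the sleeve is 17 mm wide and 10 mm thick, from 40 to 125 mm out.
- valve_lever (a joint): Turn of the valve lever in rad: 0 shut (pointing right, along -y of valve_pivot, across the pipe), 1.57 open at its stop (pointing up the slope, along +x of valve_pivot, in line with the pipe), anticlockwise as seen facing the panel. About 0.25 N m of friction; stays where it is left.
- tin_center (a point): Varnish tin, upright steel tin 103 mm in diameter, 124 mm high, to the right of the console; point at its centre.
- brush_center (a point): Flat varnish brush 220 mm long, 42 mm wide, 20 mm thick, lying to the right of the console, nearer the robot than the tin; point at its centre.
- leg_center (a point): Turned wooden chair leg, 320 mm long, 45 mm thick, square at one end, lying in front of the console; point at its centre.

How it is judged (in metres and radians):
On the way, in this order (a step that is already met when the one before it is completed fails the run):
1. the needle stands on the set hand, the knob still in (angle between the x axis of needle_tip and the x axis of set_tip, either way round below 0.075 rad and distance between needle_tip and set_tip below 0.02 m and value of joint knob_pull below 0.004 m), for 0.2 s.
2. the knob is pulled out and locked with the needle on the set hand (angle between the x axis of needle_tip and the x axis of set_tip, either way round below 0.075 rad and distance between needle_tip and set_tip below 0.02 m and value of joint knob_pull above 0.0075 m), for 0.2 s.
3. the outlet valve is fully open (value of joint valve_lever above 1.45 rad), for 0.2 s.
At the end, for the whole second after the job is handed in: The needle is within 0.075 rad (about 4 degrees) of the set hand, the knob stands pulled out by more than 7.5 mm, the valve lever is within 0.12 rad of its open stop, and tin, brush and chair leg are within 30 mm of where they started (all of step 2 and value of joint valve_lever above 1.45 rad and distance of each of tin_center, brush_center, leg_center from where it was at the start of the episode below 0.03 m); the robot touches nothing.
It fails at once if the outlet valve is opened while the knob is not pulled out to its lock (value of joint valve_lever above 0.35 rad and value of joint knob_pull below 0.006 m).
It fails at once if the tin, the brush or the chair leg is shoved or knocked over (distance of any of tin_center, brush_center, leg_center from where it was at the start of the episode above 0.03 m).
It also fails if it takes over 64 s, if anything falls off the work surface, if the arm or the gripper's body presses on something with over 40 N, if the wrist force passes 120 N, or if a joint passes its speed limit or range.

## Working session

There is one attempt and no reset: what is moved stays moved. The work goes in short steps, Python scripts to look and compute and a tool call to move; the robot and the scene stay as the last step left them, time stands still between calls to the robot, and variables do not carry over. Pictures are saved under pics/ and viewed, at most 10 in all, crops included, and the job is handed in when it is done.

Besides the shell and the picture viewer there is one more tool, called after "Emit:" by a JSON object that holds its "name" and its "arguments". servo_tool: Moves the arm, as the interface text tells. Its arguments: {"type":"object","properties":{"moves":{"type":"array","items":{"type":"array","items":{"type":"number"}}},"grip_force":{"type":"number"}},"required":["moves"]}

```bash
mkdir -p pics; ls
cat > h.py <<'E'
import numpy as np, cv2
from rig import robot, viewer
from scipy.spatial.transform import Rotation as R
def cam(s):
    Rm=cv2.Rodrigues(np.array(s["rvec"],float))[0]; t=np.array(s["tvec"],float).ravel(); return Rm,t
def ray(s,px):
    K=np.array(s["camera_matrix"],float);d=np.array(s["dist_coeffs"],float)
    n=cv2.undistortPoints(np.array(px,float).reshape(-1,1,2),K,d).reshape(-1,2)
    Rm,t=cam(s); return -Rm.T@t, np.c_[n,np.ones(len(n))]@Rm   # d has unit optical depth
def onplane(s,px,p0,n):
    o,d=ray(s,px); k=((np.array(p0)-o)@n)/(d@n); return o+d*k[:,None]
def bydepth(s,px):
    o,d=ray(s,px); z=np.array([s["depth"][int(round(v)),int(round(u))] for u,v in px]); return o+d*z[:,None]
def proj(s,P):
    return cv2.projectPoints(np.array(P,float).reshape(-1,1,3),np.array(s["rvec"],float),np.array(s["tvec"],float),np.array(s["camera_matrix"],float),np.array(s["dist_coeffs"],float))[0].reshape(-1,2)
def save(n,im): cv2.imwrite("pics/"+n+".png",im[...,::-1])
E
python3 - <<'E'
from h import *
import pickle
S={}
for n in("scene","top"):
    S[n]=viewer.snapshot(n); save("a_"+n,S[n]["img"]); print(n,-cam(S[n])[0].T@cam(S[n])[1],S[n]["camera_matrix"])
pickle.dump(S,open("s0.pkl","wb"))
save("a",cv2.resize(np.vstack([S["scene"]["img"],S["top"]["img"]]),None,fx=.78,fy=.78))
print(robot.get_obs())
E
```

```text
pics
scene [1111.47669186 -308.54951891  704.75305581] [[356.91706063   0.         257.31467038]
 [  0.         356.91706063 195.58028343]
 [  0.           0.           1.        ]]
top [410.60309507 -33.074352   939.28935987] [[357.42394873   0.         261.75516905]
 [  0.         357.42394873 186.54906613]
 [  0.           0.           1.        ]]
{'t': 0.1, 'joint_positions': array([ 1.16948692,  0.42665761,  0.07387626,  1.60654012, -0.03409989,
        1.11078091, -0.06706726]), 'dq': array([ 0.0010531 , -0.00271235, -0.00039883, -0.00278772, -0.00040463,
       -0.0003921 , -0.00023489]), 'effort': array([ 8.93622375e-03, -9.51538682e+01,  3.77202898e+00, -4.64407611e+01,
        1.97139359e-02,  6.41860563e-03,  1.23782243e-05]), 'tool_pos': array([ 168.04349506, -653.34870264,  206.59050138]), 'ee_rot': array([-3.11563521e+00, -3.94327572e-01,  3.58118274e-04]), 'force': array([ 1.05805452,  0.28632356, -0.04926806]), 'wrist_torque': array([-0.01171872, -0.04085685, -0.00062334]), 'grasp_force': 0.0, 'width': 85.48097080634109}
```

View pics/a_scene.png

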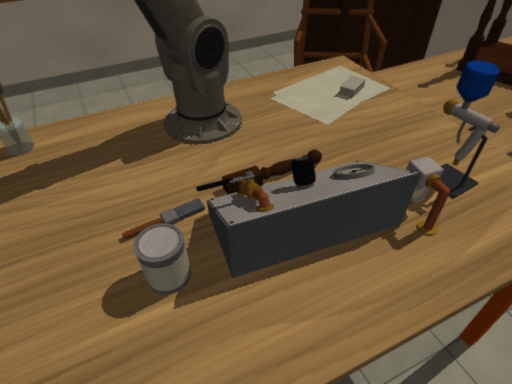

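View pics/a_top.png

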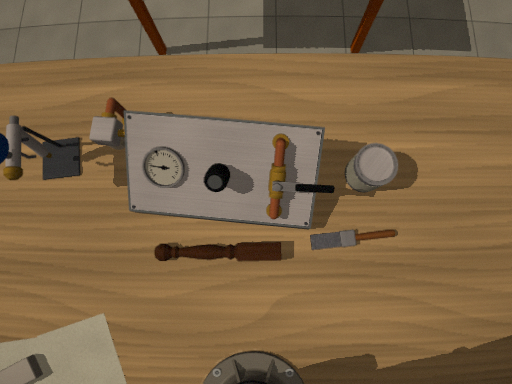

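The scene picture shows the console with the valve at (250,190), the knob at (303,170) and the gauge at (352,171). In the top view the gauge is at (164,167), the knob at (217,178), and the lever runs from (277,187) to (333,189). The chair leg lies in front at (220,251), the brush at (350,238) and the tin at (375,165).

```bash
cat > m.py <<'E'
from h import *
import pickle
S=pickle.load(open("s0.pkl","rb")); T=S["top"]; C=S["scene"]
# panel plane from top depth
m=np.zeros((384,512),np.uint8); cv2.fillPoly(m,[np.array([[130,116],[318,131],[304,222],[134,206]])],1)
for c,r in(((164,167),26),((217,178),24)): cv2.circle(m,c,r,0,-1)
cv2.rectangle(m,(258,128),(340,222),0,-1)
v,u=np.nonzero(m&(T["depth"]>0)); P=bydepth(T,np.c_[u,v])
for _ in range(4):
    c=P.mean(0); n=np.linalg.svd(P-c)[2][2]; n*=np.sign(n[2]); e=(P-c)@n; P=P[abs(e)<max(2*e.std(),1)]
print("plane",c,n,"tilt",np.degrees(np.arccos(n[2])),"rms",e.std(),len(P))
# screws/corners
g=cv2.cvtColor(T["img"],cv2.COLOR_RGB2HSV)
cor=onplane(T,[[124.5,111.5],[324.5,127],[309.5,228.5],[130,211.5]],c,n); print("corners",cor.round(1)); print([np.linalg.norm(cor[i]-cor[i-3]) for i in range(4)])
ce=cor.mean(0); yv=(cor[0]-cor[1])/2+(cor[3]-cor[2])/2; yv/=np.linalg.norm(yv)
yv-=n*(yv@n); yv/=np.linalg.norm(yv); xv=np.cross(yv,n)
print("xup",xv,"yleft",yv,"yaw",np.degrees(np.arctan2(-yv[0],yv[1])))
F=np.c_[xv,yv,n]
def loc(p): return ((p-ce)@F).round(1)
print("ce",ce)
hsv=g
# knob top: dark, two views
for nm,s,(x0,y0,x1,y1) in(("top",T,(200,155,235,196)),("scene",C,(288,150,320,190))):
    gg=s["img"][y0:y1,x0:x1].max(2)<60
    k,l,st,cc=cv2.connectedComponentsWithStats(gg.astype(np.uint8)); i=1+np.argmax(st[1:,4]); print(nm,"knob blob",st[i],cc[i]+[x0,y0])
# depth samples
dep={}
vv,uu=np.mgrid[140:210,140:345]; Q=bydepth(T,np.c_[uu.ravel(),vv.ravel()]); H=(Q-ce)@F
for nm,lo,hi,yl in(("knobtop",66,80,(-40,40)),("gauge",8,25,(90,190)),("lever",53,75,(-280,-100))):
    k=(H[:,2]>lo)&(H[:,2]<hi)&(H[:,1]>yl[0])&(H[:,1]<yl[1]); 
    if k.sum(): print(nm,k.sum(),"loc mean",H[k].mean(0).round(1),"med",np.median(H[k],0).round(1),"min",H[k].min(0).round(1),"max",H[k].max(0).round(1),"world",Q[k].mean(0).round(1))
pickle.dump((c,n,ce,F),open("f.pkl","wb"))
im=cv2.resize(T["img"][138:196,135:250],None,fx=6.9,fy=6.9,interpolation=cv2.INTER_CUBIC); 
im2=cv2.resize(C["img"][145:200,220:390],None,fx=4.6,fy=4.6,interpolation=cv2.INTER_CUBIC); 
w=max(im.shape[1],im2.shape[1]); 
im2=cv2.resize(im2,(im.shape[1],190)); save("b",np.vstack([im,im2])); print(im.shape)
E
python3 m.py
```

```text
plane [594.94593396 124.56153718 122.36174198] [-0.49734971  0.04883468  0.8661746 ] tilt 29.982898957735618 rms 1.0829055885057333 6716
corners [[ 706.8  287.2  177.4]
 [ 664.9 -166.2  178.9]
 [ 446.1 -143.    52. ]
 [ 489.1  308.6   51.2]]
[np.float64(455.2611611264344), np.float64(253.95617705795254), np.float64(453.6503990532482), np.float64(252.5133897549079)]
xup [ 0.86250457 -0.07968998  0.49973531] yleft [ 0.09342985  0.99562276 -0.00248635] yaw -5.360971439334019
ce [576.71045024  71.63802503 114.87490308]
top knob blob [  4   8  26  29 432] [217.52777778 175.8125    ]
scene knob blob [  0   0  32  40 830] [303.55783133 169.75180723]
knobtop 370 loc mean [ 2.9  1.6 70. ] med [ 3.   1.6 70.1] min [-21.8 -23.3  66. ] max [27.  25.2 74. ] world [544.5  76.4 177. ]
gauge 285 loc mean [  3.9 138.9  12.2] med [  5.2 138.4  12.5] min [-47.5  90.5   8. ] max [ 52.6 185.5  16.7] world [586.9 210.2 127. ]
lever 537 loc mean [   4.2 -185.8   64.5] med [   4.7 -181.7   64.7] min [ -10.  -257.4   58.6] max [  13.9 -122.9   72.3] world [ 530.9 -110.5  173.3]
(400, 794, 3)
```

View pics/b.png

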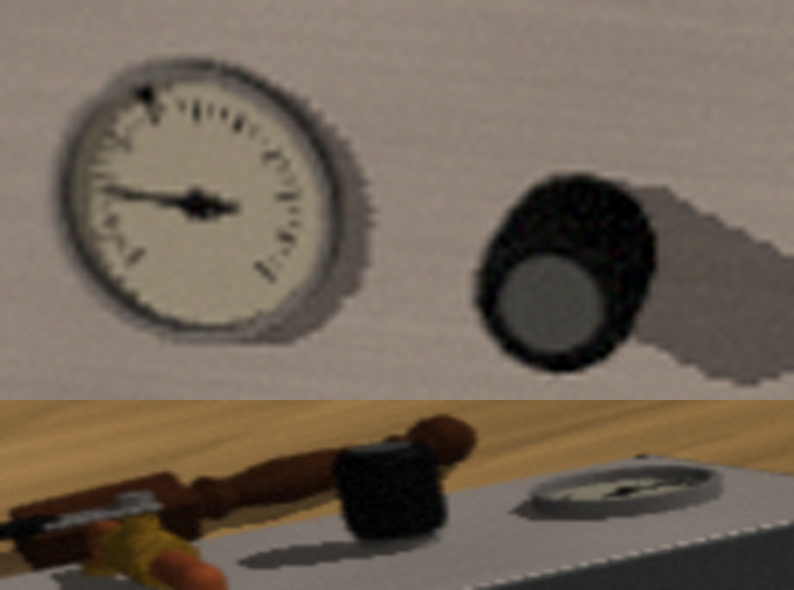

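The crop shows the gauge hub at top-view pixel (164.3,167.7), the needle tip at (150.5,165.5), the set hand wedge at (156.5,152) and the knob's cap centre at (215,181.9).

```bash
cat > m2.py <<'E'
from h import *
import pickle
S=pickle.load(open("s0.pkl","rb")); T=S["top"]; C=S["scene"]; c,n,ce,F=pickle.load(open("f.pkl","rb"))
loc=lambda p:((p-ce)@F).round(1)
def at(s,px,h): return loc(onplane(s,px,ce+F[:,2]*h,F[:,2]))
z=lambda x,y:[135+(x+.5)/6.9-.5,138+(y+.5)/6.9-.5]
# rim ellipse: hub, tip, set outer, set inner, rim l/r/top/bottom
L=at(T,[z(202,205),z(107,190),z(147,93),z(153,108),z(240,210)],13); print(L)
rim=at(T,[z(60,195),z(342,205),z(200,58),z(205,335)],15); print("rim",rim, rim.mean(0))
hub=L[0]; ang=lambda p,h=hub:np.arctan2(-(p[1]-h[1]),p[0]-h[0])   # clockwise from up slope
gc=rim.mean(0)
print("needle",ang(L[1]),ang(L[1],L[4]),"set",ang(L[2]),ang(L[2],gc),ang(L[3]), "diff",ang(L[2])-ang(L[1]))
print("knob cap top view",at(T,[z(552,303)],72))
# knob cap triangulate: top view cap & scene top-face centre
s2=lambda x,y:[220+(x+.5)*170/794-.5,145+(y-400+.5)*55/190-.5]
print("knob scene top face @72",at(C,[s2(389,454)],72))
o1,d1=ray(T,[z(552,303)]);o2,d2=ray(C,[s2(389,454)])
A=np.c_[d1[0],-d2[0]];k=np.linalg.lstsq(A,o2-o1,rcond=None)[0];print("tri",loc(o1+k[0]*d1[0]),loc(o2+k[1]*d2[0]))
print("lever tip/mid/pivot @62",at(T,[[334,189],[314,188.5],[277,187]],64.5))
E
python3 m2.py
cat > go.py <<'E'
# goal: local panel coords of TCP (mm), yaw about tool z (deg; 0: tool y up slope)
from h import *
import pickle
c,n,ce,F=pickle.load(open("f.pkl","rb"))
def goal(x,y,z,yaw=0):
    o=robot.get_obs(); R0=R.from_rotvec(o["ee_rot"]); Rg=R.from_matrix(np.c_[F[:,1],F[:,0],-F[:,2]])*R.from_euler("z",yaw,degrees=True)
    P=ce+F@np.array([x,y,z],float)
    print("world",P.round(1),"turn deg",np.degrees((R0.inv()*Rg).as_rotvec()).round(2),"shift mm",R0.inv().apply(P-o["tool_pos"]).round(1))
def st():
    o=robot.get_obs(); Rm=R.from_rotvec(o["ee_rot"]).as_matrix(); print("t",round(o["t"],2),"loc",(F.T@(o["tool_pos"]-ce)).round(1),"zerr",(F.T@Rm).round(3).tolist(),"q",o["joint_positions"].round(2),"w",round(o["width"],1),"F",(F.T@o["force"]).round(1),"g",round(o["grasp_force"],1))
E
python3 -c "
from go import *
goal(0,0,140,-50)"
```

```text
[[  4.2 132.   13. ]
 [  6.6 165.2  13. ]
 [ 42.1 150.1  13. ]
 [ 37.  148.1  13. ]
 [  3.6 118.8  13. ]]
rim [[  4.1 181.1  15. ]
 [  9.2  82.9  15. ]
 [ 56.3 130.9  15. ]
 [-42.4 131.5  15. ]] [  6.8 131.6  15. ]
needle -1.4986326978352391 -1.5062310215712804 set -0.4455452202758593 -0.482724980032016 -0.45630379977614954 diff 1.0530874775593797
knob cap top view [[ 2.4  0.9 72. ]]
knob scene top face @72 [[ 40.7 -10.6  72. ]]
tri [-0.8  2.3 63.7] [ 1.   6.4 63.8]
lever tip/mid/pivot @62 [[   6.5 -258.4   64.5]
 [   3.6 -215.2   64.5]
 [  -0.5 -134.9   64.5]]
world [507.1  78.5 236.1] turn deg [ -35.65    6.11 -117.03] shift mm [ 510.7 -624.3  -28.9]
```

Emit:
{"name": "servo_tool", "arguments": {"moves": [[0,0,0,0,0,-0.06,1],[0,0,0,0,0,-0.12,1],[0,0,0,0,0,-0.18,1],[0,0,0,0,0,-0.2,1]]}}

```text
t: 0.6
tool_pos: [168.2, -654.4, 411.3]
ee_rot: [3.112, 0.394, 0.002]
force: [-0.4, -0.0, -0.9]
width: 85.4
grasp_force: 0.0
```

```bash
python3 -c "
from go import *
goal(2,1,130,-50);st()"
```

```text
world [513.9  78.8 228.5] turn deg [ -35.42    6.44 -117.  ] shift mm [ 517.2 -624.9  180.1]
t 0.6 loc [-146.4 -761.7  424.4] zerr [[0.816, 0.294, -0.498], [0.338, -0.941, -0.002], [-0.469, -0.167, -0.867]] q [ 1.16  0.33  0.09  1.32 -0.03  1.49 -0.07] w 85.4 F [-0.8 -0.1 -0.6] g 0.0
```

Emit:
{"name": "servo_tool", "arguments": {"moves": [[-3,0.5,-10,0.04,-0.05,0,1],[-6,1,-20,0.085,-0.1,0,1],[-9,1.6,-30,0.13,-0.155,0,1],[-12,2.2,-40,0.17,-0.21,0,1],[-15,2.7,-50,0.215,-0.26,0.01,1],[-18,3.3,-60,0.26,-0.31,0.02,1],[-21,3.8,-70,0.3,-0.365,0.03,1],[-24,4.4,-80,0.345,-0.415,0.05,1],[-27,5,-90,0.39,-0.47,0.07,1],[-30,5.5,-100,0.43,-0.52,0.1,1],[-33,6,-110,0.475,-0.575,0.14,1],[-35.42,6.44,-117,0.517,-0.625,0.18,1]]}}

```text
t: 2.1
tool_pos: [477.5, 5.9, 272.6]
ee_rot: [1.009, 2.433, 0.213]
force: [1.8, -0.9, 0.0]
width: 85.6
grasp_force: 0.0
```

```bash
python3 -c "
from go import *
goal(2,1,130,-50);st()"
```

```text
world [513.9  78.8 228.5] turn deg [ 0.25 -0.19  0.2 ] shift mm [45.8 60.5 53.1]
t 2.1 loc [ -1.6 -75.1 182.7] zerr [[-0.768, 0.64, 0.0], [0.64, 0.768, 0.005], [0.003, 0.004, -1.0]] q [ 0.54 -0.27 -0.66  2.29 -0.09  0.55  0.7 ] w 85.6 F [ 1.6 -0.7 -0.9] g 0.0
```

Emit:
{"name": "servo_tool", "arguments": {"moves": [[0,0,0,0.023,0.03,0.026,1],[0.25,-0.2,0.2,0.0458,0.0605,0.053,1],[0.25,-0.2,0.2,0.0458,0.0605,0.053,1],[0.25,-0.2,0.2,0.0458,0.0605,0.053,1]]}}

```text
t: 2.6
tool_pos: [513.6, 76.8, 228.5]
ee_rot: [1.023, 2.431, 0.206]
force: [0.2, -0.3, -0.8]
width: 85.5
grasp_force: 0.0
```

```bash
python3 -c "
from go import *
goal(2,1,22,-50);st()
S=viewer.snapshot('top');C=viewer.snapshot('scene')
save('c',np.hstack([S['img'][60:260,80:360],C['img'][60:260,180:460]]))"
```

```text
world [567.6  73.5 134.9] turn deg [-0.17 -0.11 -0.31] shift mm [  1.1   1.9 108.1]
t 2.6 loc [  2.   -1.  130.1] zerr [[-0.763, 0.647, -0.003], [0.647, 0.763, -0.001], [0.002, -0.003, -1.0]] q [ 0.75 -0.09 -1.1   2.26  0.32  0.48  0.15] w 85.5 F [-0.2 -0.3 -0.7] g 0.0
```

View pics/c.png

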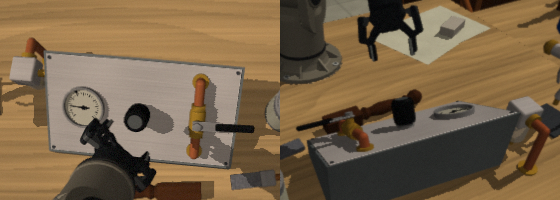

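The picture shows the open gripper at top-view pixel (180,215), short of the knob, with the knob and gauge clear in view. I'll descend along the knob axis.

Emit:
{"name": "servo_tool", "arguments": {"moves": [[0,0,0,0.001,0.002,0.03,1],[0,0,0,0.001,0.002,0.055,1],[0,0,0,0.001,0.002,0.075,1],[0,0,0,0.001,0.002,0.095,1],[0,0,0,0.001,0.002,0.108,1],[0,0,0,0.001,0.002,0.108,1]]}}

```text
t: 3.45
tool_pos: [567.6, 72.8, 134.8]
ee_rot: [1.023, 2.431, 0.204]
force: [-1.0, -0.4, -0.2]
width: 85.2
grasp_force: 0.0
```

```bash
python3 -c "
from go import *
goal(2,1,22,-50);st()"
```

```text
world [567.6  73.5 134.9] turn deg [-0.26 -0.07 -0.3 ] shift mm [ 0.5  0.6 -0.1]
t 3.45 loc [ 2.   0.2 21.9] zerr [[-0.763, 0.647, -0.004], [0.647, 0.763, -0.003], [0.001, -0.005, -1.0]] q [ 0.56  0.29 -1.05  2.26  1.16  0.55 -0.61] w 85.2 F [-0.9 -0.5  0.3] g 0.0
```

Emit:
{"name": "servo_tool", "arguments": {"moves": [[0,0,0,0,0,0,0.2],[0,0,0,0,0,0,0],[0,0,0,0,0,0,-0.3],[0,0,0,0,0,0,-0.3],[0,0,0,0,0,0,-0.3],[0,0,0,0,0,0,-0.3]], "grip_force": 60}}

```text
t: 4.2
tool_pos: [568.0, 73.1, 136.6]
ee_rot: [1.022, 2.428, 0.205]
force: [-10.0, -1.0, 14.9]
width: 50.2
grasp_force: 59.0
```

```bash
python3 -c "
from go import *
st(); print(robot.get_obs()['wrist_torque'])"
```

```text
t 4.2 loc [ 3.2  0.5 23.2] zerr [[-0.763, 0.647, -0.001], [0.647, 0.763, -0.003], [-0.001, -0.003, -1.0]] q [ 0.57  0.29 -1.06  2.26  1.16  0.55 -0.62] w 50.2 F [-1.  -2.  17.8] g 59.0
[-0.33622075  1.06556625 -0.26148177]
```

Emit:
{"name": "servo_tool", "arguments": {"moves": [[0,0,2,0,0,-0.001,-0.3],[0,0,8,0,0,-0.001,-0.3],[0,0,14,0,0,-0.001,-0.3],[0,0,20,0,0,-0.001,-0.3],[0,0,26,0,0,-0.001,-0.3],[0,0,32,0,0,-0.001,-0.3],[0,0,38,0,0,-0.001,-0.3],[0,0,44,0,0,-0.001,-0.3],[0,0,50,0,0,-0.001,-0.3],[0,0,50,0,0,-0.001,-0.3]]}}

```text
t: 5.45
tool_pos: [566.3, 72.4, 136.1]
ee_rot: [2.014, 1.819, 0.482]
force: [-12.0, -3.3, 3.1]
width: 50.1
grasp_force: 65.5
```

```bash
python3 -c "
from go import *
st(); print(robot.get_obs()['wrist_torque']);goal(2,1,22,50)
S=viewer.snapshot('top');save('d',cv2.resize(np.hstack([S['img'][120:230,120:250],]),None,fx=4,fy=4,interpolation=2))"
```

```text
t 5.45 loc [ 1.5 -0.3 23.6] zerr [[0.008, 1.0, -0.003], [1.0, -0.008, -0.004], [-0.004, -0.003, -1.0]] q [ 0.49  0.26 -0.96  2.27  1.12  0.51 -1.46] w 50.1 F [-8.5 -4.4  8.5] g 65.5
[-0.36192465  2.24731365 -0.47455   ]
world [567.6  73.5 134.9] turn deg [-0.08  0.29 49.54] shift mm [1.3 0.5 1.6]
```

View pics/d.png

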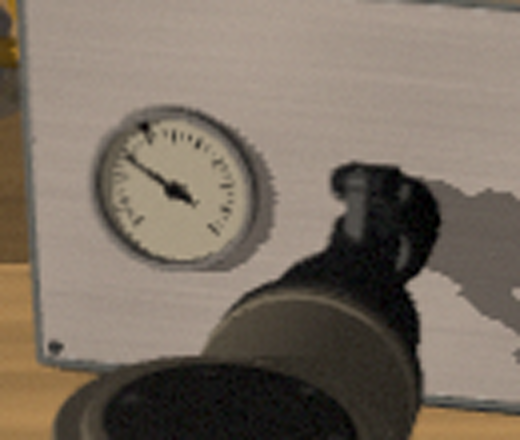

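The needle has moved to crop (127,157), with the hub at (178,190) and the set wedge at (145,127), so it is about halfway and following the knob.

Emit:
{"name": "servo_tool", "arguments": {"moves": [[0,0,6,0.001,0,0,-0.3],[0,0,12,0.001,0,0,-0.3],[0,0,18,0.001,0,0,-0.3],[0,0,24,0.001,0,0,-0.3],[0,0,30,0.001,0,0,-0.3],[0,0,36,0.001,0,0,-0.3],[0,0,41,0.001,0,0,-0.3],[0,0,45,0.001,0,0,-0.3],[0,0,45,0.001,0,0,-0.3]]}}

```text
t: 6.62
tool_pos: [565.1, 73.3, 135.1]
ee_rot: [2.675, 0.953, 0.678]
force: [-19.0, -2.0, 3.3]
width: 50.1
grasp_force: 65.9
```

```bash
cat > gz.py <<'E'
from go import *
import sys
def meas(name=None):
    I=np.mean([viewer.snapshot('top')['img'].astype(float) for _ in range(6)],0)
    S=viewer.snapshot('top')
    # rectified dial view: 5 px/mm, 120 mm square, up slope = up, left = left, dial plane 13 mm above panel
    c0=np.array([4.5,132]);k=5;N=600
    a,b=np.mgrid[0:N,0:N]; L=np.stack([c0[0]+(N/2-a)/k, c0[1]+(N/2-b)/k, np.full(a.shape,13.)],-1).reshape(-1,3)
    uv=proj(S,ce+L@F.T).reshape(N,N,2).astype(np.float32)
    W=cv2.remap(I.astype(np.float32),uv[...,0],uv[...,1],cv2.INTER_CUBIC)
    if name: save(name,np.clip(W,0,255).astype(np.uint8))
    return W
if __name__=="__main__": meas(sys.argv[1]); st(); print(robot.get_obs()['wrist_torque'])
E
python3 gz.py e
```

```text
t 6.97 loc [ 0.   0.5 23.4] zerr [[0.711, 0.703, -0.005], [0.703, -0.711, -0.004], [-0.007, -0.001, -1.0]] q [ 0.41  0.24 -0.88  2.27  1.09  0.49 -2.23] w 50.2 F [-15.   -3.   12.3] g 65.9
[-0.12521608  3.88986444 -0.40127454]
```

View pics/e.png

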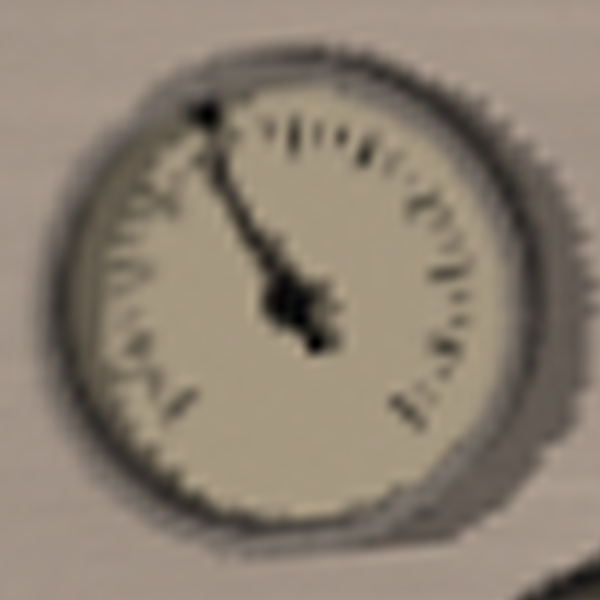

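The rectified dial shows the needle running from the hub (293,302) to about (213,160), and the set wedge at (206,113), so the needle is just short of the mark. I'll measure it numerically.

```bash
cat > ang.py <<'E'
from gz import *
def fit(W):
    g=W.mean(2); w=np.clip(110-g,0,None); a,b=np.mgrid[0:600,0:600]
    hub=np.array([293.,302.])
    # hub centre from dark blob
    for _ in range(10):
        k=(np.hypot(b-hub[0],a-hub[1])<25); hub=np.array([(b*w*k).sum(),(a*w*k).sum()])/(w*k).sum()
    out=[hub.round(1)]
    r=np.hypot(b-hub[0],a-hub[1])/5; th=np.arctan2(b-hub[0],hub[1]-a)
    for lo,hi in((10,18),(18,27),(10,27),(36,43),(35,45)):
        k=(r>lo)&(r<hi)&(abs(th+.45)<.3); out.append(round((th*w*k).sum()/(w*k).sum(),3))
    # line fit of the needle incl. tail
    k=(r<27)&(w>15)&((abs(th+.5)<.3)|(abs(abs(th+.5)-np.pi)<.4)|(r<3)); p=np.c_[b[k],a[k]].astype(np.float32)
    v=cv2.fitLine(p,cv2.DIST_HUBER,0,.01,.01).ravel(); out.append(round(float(np.arctan(-v[0]/-v[1]))*-1,3))
    return out
if __name__=="__main__":
    print(fit(meas())); print(fit(cv2.imread("pics/e.png")[...,::-1].astype(float)))
E
python3 ang.py
```

```text
[array([289.8, 302.2]), np.float64(-0.488), np.float64(-0.516), np.float64(-0.5), np.float64(-0.445), np.float64(-0.446), -0.537]
[array([290. , 302.4]), np.float64(-0.482), np.float64(-0.518), np.float64(-0.497), np.float64(-0.446), np.float64(-0.447), -0.537]
```

Emit:
{"name": "servo_tool", "arguments": {"moves": [[0,0,4,-0.001,-0.001,0,-0.3],[0,0,7.5,-0.0014,-0.0014,0,-0.3],[0,0,7.5,-0.0014,-0.0014,0,-0.3],[0,0,7.5,-0.0014,-0.0014,0,-0.3]]}}

```text
t: 7.82
tool_pos: [564.7, 73.5, 135.0]
ee_rot: [2.755, 0.783, 0.707]
force: [-7.9, -2.9, -0.6]
width: 50.2
grasp_force: 64.9
```

```bash
python3 -c "
from ang import *
print(fit(meas('f')));st();print(robot.get_obs()['wrist_torque'])"
```

```text
[array([290. , 302.3]), np.float64(-0.432), np.float64(-0.44), np.float64(-0.436), np.float64(-0.446), np.float64(-0.448), -0.46]
t 8.18 loc [-0.4  0.7 23.5] zerr [[0.797, 0.604, -0.003], [0.604, -0.797, -0.003], [-0.005, 0.001, -1.0]] q [ 0.4   0.23 -0.86  2.27  1.09  0.48 -2.37] w 50.2 F [-6.4 -2.5  4.5] g 64.9
[-0.16355281  1.99298078 -0.33856554]
```

View pics/f.png

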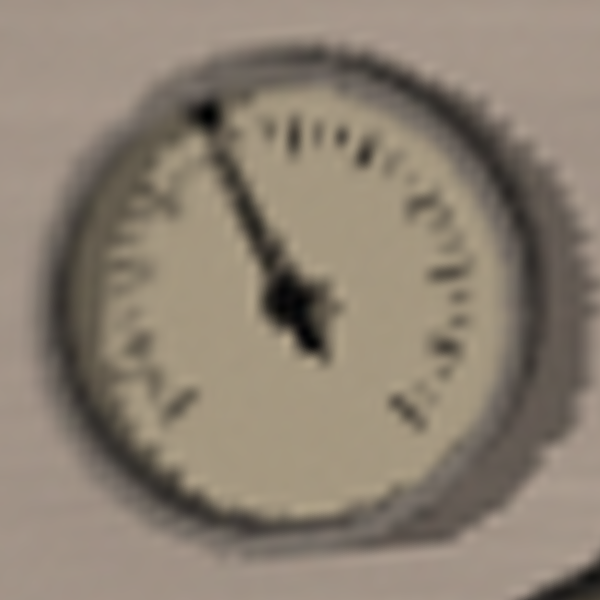

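The needle lies on the wedge: the shaft runs to (207,130) and the wedge is at (206,113). Now I'll pull the knob straight out.

Emit:
{"name": "servo_tool", "arguments": {"moves": [[0,0,0,0,0,0,-0.3],[0,0,0,0,0,-0.001,-0.3],[0,0,0,0,0,-0.003,-0.3],[0,0,0,0,0,-0.005,-0.3],[0,0,0,0,0,-0.007,-0.3],[0,0,0,0,0,-0.009,-0.3],[0,0,0,0,0,-0.0105,-0.3],[0,0,0,0,0,-0.0105,-0.3]], "grip_force": 90}}

```text
t: 9.18
tool_pos: [559.9, 74.0, 143.5]
ee_rot: [2.756, 0.784, 0.706]
force: [10.5, -3.6, -31.3]
width: 49.3
grasp_force: 103.1
```

```bash
python3 -c "
from ang import *
print(fit(meas()));st();print(robot.get_obs()['wrist_torque'])"
```

```text
[array([290.1, 302.4]), np.float64(-0.433), np.float64(-0.44), np.float64(-0.436), np.float64(-0.446), np.float64(-0.448), -0.461]
t 9.53 loc [-0.4  0.7 33.3] zerr [[0.797, 0.604, -0.004], [0.604, -0.797, -0.003], [-0.005, -0.0, -1.0]] q [ 0.42  0.21 -0.88  2.27  1.04  0.48 -2.32] w 49.0 F [ -7.   -3.  -32.7] g 103.2
[-0.28146094  1.98940731 -0.34587468]
```

Emit:
{"name": "servo_tool", "arguments": {"moves": [[0,0,0,0,0,-0.001,-0.3],[0,0,0,0,0,-0.001,-0.3],[0,0,0,0,0,-0.001,-0.3]]}}

```text
t: 9.9
tool_pos: [559.5, 74.0, 143.8]
ee_rot: [2.757, 0.784, 0.706]
force: [28.9, -3.3, -54.1]
width: 48.9
grasp_force: 105.9
```

```bash
python3 -c "
from ang import *
st()"
```

```text
t 9.9 loc [-0.6  0.7 33.7] zerr [[0.798, 0.603, -0.005], [0.603, -0.798, -0.002], [-0.005, -0.001, -1.0]] q [ 0.42  0.21 -0.88  2.27  1.03  0.48 -2.31] w 48.9 F [ -1.9  -0.4 -61.4] g 105.9
```

The force rises against the firm stop (61 N), so the knob is fully out. I'll relax the pull, open and retreat.

Emit:
{"name": "servo_tool", "arguments": {"moves": [[0,0,0,0,0,0.0015,-0.3],[0,0,0,0,0,0.0015,0],[0,0,0,0,0,0.0015,1],[0,0,0,0,0,0.0015,1],[0,0,0,0,0,0.0015,1],[0,0,0,0,0,0.0015,1],[0,0,0,0,0,-0.03,1],[0,0,0,0,0,-0.07,1],[0,0,0,0,0,-0.1,1],[0,0,0,0,0,-0.1,1]]}}

```text
t: 11.15
tool_pos: [511.2, 80.4, 234.8]
ee_rot: [2.75, 0.784, 0.715]
force: [-0.5, -0.1, -0.6]
width: 85.3
grasp_force: 0.0
```

```bash
python3 -c "
from ang import *
print(fit(meas()));st()
S=viewer.snapshot('top');save('g',cv2.resize(S['img'][90:270,100:420],None,fx=2.5,fy=2.5,interpolation=2))
I=S['img']; vv,uu=np.mgrid[150:200,195:240]; H=(bydepth(S,np.c_[uu.ravel(),vv.ravel()])-ce)@F
k=(H[:,2]>60)&(H[:,2]<95)&(abs(H[:,1])<40)&(abs(H[:,0])<40); print('knob top',k.sum(),np.percentile(H[k],[10,50,90],axis=0).round(1))
print('valve plan');goal(-35,-220,130,0)"
```

```text
[array([290.1, 302.3]), np.float64(-0.432), np.float64(-0.439), np.float64(-0.435), np.float64(-0.445), np.float64(-0.447), -0.46]
t 11.5 loc [  0.4   2.1 134.2] zerr [[0.797, 0.605, -0.004], [0.605, -0.797, -0.001], [-0.004, -0.001, -1.0]] q [ 0.61 -0.1  -0.99  2.26  0.33  0.5  -1.67] w 85.2 F [0.8 0.2 0.5] g 0.0
knob top 421 [[-10.9 -16.1  70.8]
 [  8.3   2.8  78.7]
 [ 24.   19.1  80.9]]
valve plan
world [ 461.3 -138.3  210.5] turn deg [ -0.17   0.15 -52.81] shift mm [-162.5  155.5    4.6]
```

View pics/g.png

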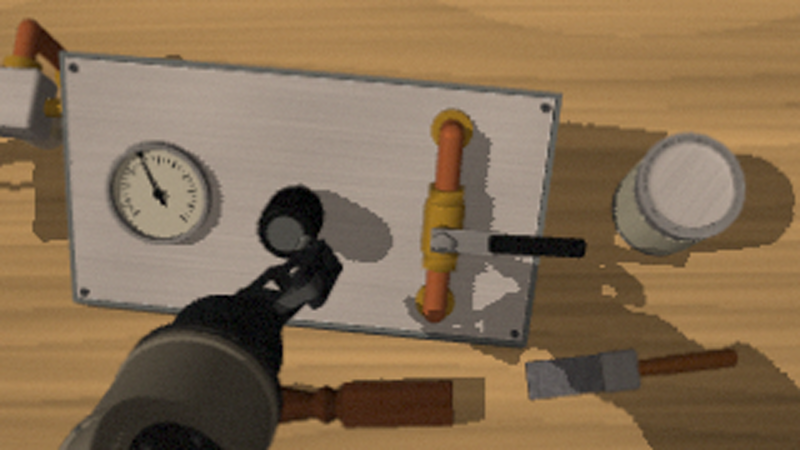

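The needle is still on the mark, and the knob cap now stands about 9 mm higher. The lever runs from (445,240) to (585,246) in the crop, still shut, and the tin, brush and leg are undisturbed. Next I'll move to the lever.

Emit:
{"name": "servo_tool", "arguments": {"moves": [[0,0,-9,-0.025,0.025,0,0],[0,0,-18,-0.05,0.05,0,-1],[0,0,-27,-0.085,0.08,0,-1],[0,0,-36,-0.115,0.11,0,-1],[0,0,-45,-0.145,0.135,0,-1],[0,0,-52.8,-0.167,0.15,0.004,-1],[0,0,-52.8,-0.167,0.15,0.004,-1],[0,0,-52.8,-0.167,0.15,0.004,-1]]}}

```text
t: 12.55
tool_pos: [454.5, -137.1, 207.4]
ee_rot: [2.005, 1.83, 0.48]
force: [0.4, 1.1, 0.4]
width: 0.2
grasp_force: 0.0
```

```bash
python3 -c "
from ang import *
st();goal(-42,-213,50,0)"
```

```text
t 12.55 loc [ -42.5 -219.5  130.7] zerr [[-0.002, 1.0, -0.004], [1.0, 0.002, -0.002], [-0.002, -0.004, -1.0]] q [ 0.31 -0.16 -0.11  2.41 -0.18  0.38  0.26] w 0.2 F [0.5 1.1 0.2] g 0.0
world [ 495.7 -134.6  137.7] turn deg [-0.23  0.12  0.13] shift mm [ 6.7  0.9 80.7]
```

Emit:
{"name": "servo_tool", "arguments": {"moves": [[0,0,0,0.006,0,0.03,-1],[0,0,0,0.006,0,0.06,-1],[0,0,0,0.006,0,0.08,-1],[0,0,0,0.006,0,0.08,-1]]}}

```text
t: 13.05
tool_pos: [494.8, -133.7, 137.0]
ee_rot: [2.009, 1.83, 0.48]
force: [-1.1, -0.8, -0.0]
width: 0.2
grasp_force: 0.0
```

```bash
python3 -c "
from ang import *
st()
S=viewer.snapshot('scene');save('h',cv2.resize(S['img'][110:270,130:350],None,fx=3,fy=3,interpolation=2))
for th in np.radians([0,15,30,45,60,75,90,95]):
    p=np.array([-.5,-135])+80*np.array([np.sin(th),-np.cos(th)])+23*np.array([-np.cos(th),-np.sin(th)]);print((p-[-42,-213]).round(0))"
```

```text
t 13.05 loc [ -43.3 -212.1   49.9] zerr [[-0.0, 1.0, -0.006], [1.0, 0.0, -0.001], [-0.001, -0.006, -1.0]] q [ 0.3   0.05 -0.15  2.42 -0.14  0.16  0.2 ] w 0.2 F [-0.9 -0.9  0.5] g 0.0
[18. -2.]
[40. -5.]
[62. -3.]
[82.  5.]
[99. 18.]
[113.  35.]
[122.  55.]
[123.  62.]
```

View pics/h.png

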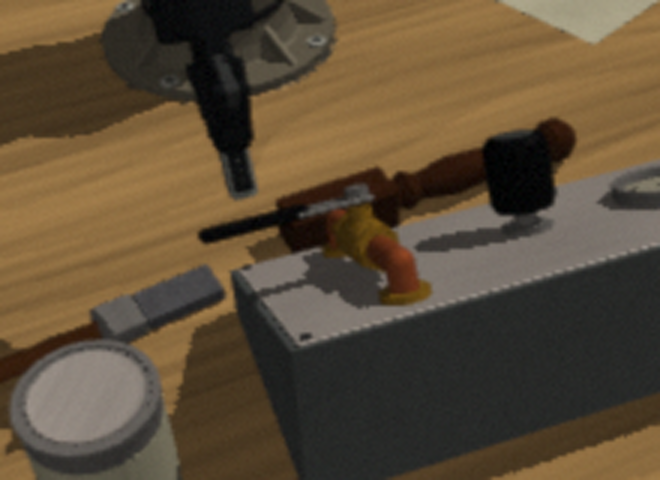

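The shut fingertips are at crop (240,190), in front of the lever, whose sleeve runs from (205,235) to (300,213). The knob stands out with its stem showing at (520,218). Now I'll push the lever.

Emit:
{"name": "servo_tool", "arguments": {"moves": [[0,0,0,0,0.012,0,-1],[0,0,0,-0.002,0.022,0,-1],[0,0,0,-0.004,0.032,0,-1],[0,0,0,-0.004,0.04,0,-1],[0,0,0,-0.004,0.04,0,-1]]}}

```text
t: 13.72
tool_pos: [530.3, -141.4, 159.5]
ee_rot: [2.005, 1.826, 0.483]
force: [-0.4, 0.4, 0.5]
width: -0.0
grasp_force: 0.0
```

```bash
python3 -c "
from ang import *
st()"
```

```text
t 13.72 loc [  -0.8 -216.5   51.4] zerr [[0.0, 1.0, -0.001], [1.0, -0.0, -0.002], [-0.002, -0.001, -1.0]] q [ 0.29  0.06 -0.13  2.33 -0.1   0.23  0.16] w -0.0 F [-0.2  0.4  0.7] g 0.0
```

Emit:
{"name": "servo_tool", "arguments": {"moves": [[0,0,0,0,0.01,0,-1],[0,0,0,0.001,0.022,0,-1]]}}

```text
t: 13.98
tool_pos: [549.2, -142.2, 170.3]
ee_rot: [2.006, 1.826, 0.483]
force: [-0.5, -0.2, 0.6]
width: 0.0
grasp_force: 0.0
```

```bash
cat > lev.py <<'E'
from ang import *
st(); S=viewer.snapshot('scene'); vv,uu=np.mgrid[110:270,120:330]; px=np.c_[uu.ravel(),vv.ravel()]
H=(bydepth(S,px)-ce)@F; dk=S['img'][vv.ravel(),uu.ravel()].max(1)
d=H[:,:2]-[-.5,-135]; r=np.hypot(*d.T); k=(H[:,2]>62)&(H[:,2]<73)&(r>45)&(r<130)&(dk<70); A=np.degrees(np.arctan2(d[k,0],-d[k,1]))
print("lever hist",[(int(e),int(c)) for c,e in zip(*np.histogram(A,np.arange(-60,130,10))) if c])
E
python3 lev.py
```

```text
t 13.97 loc [  21.  -215.6   51.2] zerr [[0.0, 1.0, -0.002], [1.0, -0.0, -0.002], [-0.002, -0.002, -1.0]] q [ 0.28  0.07 -0.12  2.29 -0.07  0.26  0.13] w 0.0 F [-0.1 -0.2  0.8] g 0.0
lever hist [(-10, 2), (0, 78), (10, 10)]
```

```bash
python3 -c "
from ang import *
S=viewer.snapshot('scene');T=viewer.snapshot('top')
print(proj(S,[ce+F@np.array(p) for p in([21,-215.6,51.2],[-.5,-135,62],[4,-258,62])]),proj(T,[ce+F@np.array(p) for p in([21,-215.6,51.2],[-.5,-135,62],[4,-258,62])]))
f=lambda I:cv2.resize(I,None,fx=4,fy=4,interpolation=2)
save('i',np.hstack([f(S['img'][140:260,180:280]),f(T['img'][140:260,250:350])]))"
```

```text
[[216.64299873 189.49226436]
 [247.45100947 174.77909149]
 [195.65170828 188.17091708]] [[314.70301373 178.92864762]
 [277.06521023 186.5907625 ]
 [333.50011234 189.63125602]]
```

View pics/i.png

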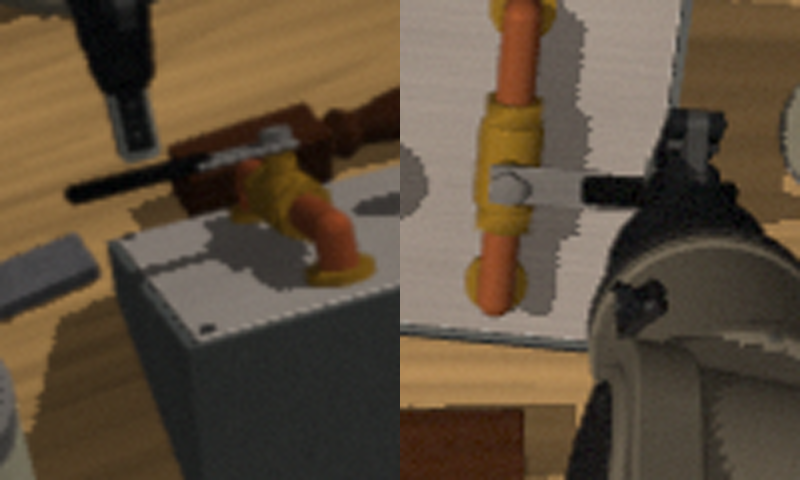

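The scene crop shows the fingertip at (140,158), visibly above the lever sleeve. In the top crop the fingertips are past the sleeve at (700,130). So the fingers passed over the lever, and I'll check the tip height from depth.

```bash
python3 -c "
from ang import *
S=viewer.snapshot('scene');T=viewer.snapshot('top')
L=lambda s,px:((bydepth(s,px)-ce)@F).round(1)
px=[[214,v] for v in range(160,190,2)];print('scene',np.c_[px,L(S,px)])
px=[[322,v] for v in range(164,186,2)];print('top',np.c_[px,L(T,px)])
px=[[u,187.5] for u in range(280,312,4)];print('lever',np.c_[px,L(T,px)])
px=[[u,int(189-(u-197)*.27)] for u in range(198,250,6)];print('lever scene',np.c_[px,L(S,px)])
"
```

```text
scene [[ 214.   160.    48.2 -211.5  120. ]
 [ 214.   162.    34.5 -210.2  113.9]
 [ 214.   164.    36.9 -211.5  110.1]
 [ 214.   166.    34.  -212.   105.5]
 [ 214.   168.    35.2 -213.1  101.5]
 [ 214.   170.    34.4 -213.9   97.1]
 [ 214.   172.    32.7 -214.6   92.6]
 [ 214.   174.    35.  -215.9   88.8]
 [ 214.   176.    32.9 -216.5   84.2]
 [ 214.   178.    25.7 -216.4   78.6]
 [ 214.   180.  -261.9 -174.8   16.7]
 [ 214.   182.     6.1 -215.5   65.9]
 [ 214.   184.    10.7 -217.1   62.5]
 [ 214.   186.    10.2 -218.    58. ]
 [ 214.   188.  -232.3 -184.4   -0.5]]
top [[ 322.   164.     1.7 -253.  -132. ]
 [ 322.   166.    -3.5 -253.5 -130.7]
 [ 322.   168.    82.7 -211.8  165. ]
 [ 322.   170.    79.8 -211.9  167.9]
 [ 322.   172.    76.7 -212.1  170.3]
 [ 322.   174.    72.9 -212.6  170.4]
 [ 322.   176.    70.2 -212.6  173.5]
 [ 322.   178.    67.1 -212.8  175.7]
 [ 322.   180.    64.3 -212.8  178.8]
 [ 322.   182.    61.4 -212.9  181.5]
 [ 322.   184.    59.3 -212.7  186.2]]
lever [[ 2.800e+02  1.875e+02 -2.800e+00 -1.416e+02  6.000e+01]
 [ 2.840e+02  1.875e+02 -4.000e-01 -
[... 205 characters left out ...]
+02  1.875e+02  3.300e+00 -1.846e+02  6.530e+01]
 [ 3.040e+02  1.875e+02  4.900e+00 -1.931e+02  6.730e+01]
 [ 3.080e+02  1.875e+02  5.700e+00 -2.017e+02  6.710e+01]]
lever scene [[ 1.980e+02  1.880e+02  1.130e+01 -2.536e+02  6.260e+01]
 [ 2.040e+02  1.870e+02  1.290e+01 -2.405e+02  6.190e+01]
 [ 2.100e+02  1.850e+02  1.360e+01 -2.267e+02  6.310e+01]
 [ 2.160e+02  1.830e+02  1.010e+01 -2.122e+02  6.340e+01]
 [ 2.220e+02  1.820e+02  1.040e+01 -1.985e+02  6.240e+01]
 [ 2.280e+02  1.800e+02  1.080e+01 -1.843e+02  6.360e+01]
 [ 2.340e+02  1.790e+02  7.863e+02 -3.300e+02  2.264e+02]
 [ 2.400e+02  1.770e+02  2.000e-01 -1.535e+02  6.130e+01]
 [ 2.460e+02  1.750e+02  4.900e+00 -1.398e+02  6.350e+01]]
```

The visible fingertips sit about 25 mm above the reported TCP height, so I need to go lower. I'll lift, back off, tilt about 15° more upright (joint 6 was at its limit) and go lower.

Emit:
{"name": "servo_tool", "arguments": {"moves": [[0,0,0,0,-0.015,-0.03,-1],[5,0,0,0,-0.04,-0.03,-1],[10,0,0,0,-0.06,-0.03,-1],[15,0,0,0,-0.065,-0.03,-1],[15,0,0,0,-0.065,-0.03,-1]]}}

```text
t: 14.85
tool_pos: [478.5, -135.3, 163.7]
ee_rot: [2.171, 1.977, 0.254]
force: [0.2, 0.3, -1.5]
width: 0.1
grasp_force: 0.0
```

```bash
cat > tl.py <<'E'
from lev import *
o=robot.get_obs();R0=R.from_rotvec(o["ee_rot"]); P=ce+F@np.array([-42,-215,26.]); print("shift",R0.inv().apply(P-o["tool_pos"]).round(1))
Rm=F.T@R0.as_matrix(); print("tip",(F.T@(o["tool_pos"]-ce)-25*Rm[:,2]).round(1))
E
python3 tl.py
```

```text
t 14.85 loc [ -43.9 -215.3   81. ] zerr [[0.0, 0.966, -0.26], [1.0, -0.0, -0.001], [-0.001, -0.26, -0.966]] q [ 0.28  0.05 -0.13  2.23 -0.01  0.6   0.06] w 0.1 F [-0.6  0.3 -1.4] g 0.0
lever hist [(-10, 2), (0, 76), (10, 12)]
shift [ 0.4 16.6 52.5]
tip [ -37.9 -215.3  105.2]
```

Emit:
{"name": "servo_tool", "arguments": {"moves": [[0,0,0,0,0.005,0.02,-1],[0,0,0,0,0.01,0.04,-1],[0,0,0,0,0.016,0.052,-1],[0,0,0,0,0.016,0.052,-1]]}}

```text
t: 15.4
tool_pos: [506.2, -138.2, 116.9]
ee_rot: [2.172, 1.977, 0.253]
force: [-0.8, 0.0, -0.7]
width: -0.0
grasp_force: 0.0
```

```bash
python3 tl.py
```

```text
t 15.4 loc [ -43.1 -215.5   26.6] zerr [[0.0, 0.965, -0.261], [1.0, -0.001, -0.001], [-0.001, -0.261, -0.965]] q [ 0.27  0.17 -0.13  2.22  0.03  0.49  0.03] w -0.0 F [-1.1 -0.  -0.2] g 0.0
lever hist [(-20, 39), (-10, 6), (0, 81), (10, 10)]
shift [0.6 1.1 0.8]
tip [ -36.3 -215.5   51.2]
```

Emit:
{"name": "servo_tool", "arguments": {"moves": [[0,0,0,0,0.01,-0.003,-1],[0,0,0,0,0.019,-0.005,-1],[0,0,0,-0.002,0.029,-0.008,-1],[0,0,0,-0.003,0.038,-0.01,-1]]}}

```text
t: 15.95
tool_pos: [540.4, -144.4, 137.3]
ee_rot: [2.172, 1.977, 0.253]
force: [-5.1, 1.2, -1.1]
width: -0.3
grasp_force: 2.0
```

```bash
python3 tl.py
```

```text
t 15.95 loc [  -2.8 -218.5   26.9] zerr [[0.0, 0.965, -0.261], [1.0, -0.001, -0.002], [-0.002, -0.261, -0.965]] q [ 0.27  0.19 -0.13  2.13  0.03  0.56  0.03] w -0.3 F [-5.   0.7  1.6] g 2.0
lever hist [(0, 9), (10, 38), (20, 80), (30, 9)]
shift [  3.6 -38.9  11.3]
tip [   5.  -218.6   51. ]
```

The finger is in contact and the lever is turning (about 20°). I'll continue along the arc.

Emit:
{"name": "servo_tool", "arguments": {"moves": [[0,0,0,0.002,0.0135,-0.0035,-1],[0,0,0,0.007,0.0265,-0.007,-1],[0,0,0,0.012,0.036,-0.0095,-1],[0,0,0,0.018,0.0445,-0.012,-1],[0,0,0,0.026,0.053,-0.014,-1],[0,0,0,0.0345,0.06,-0.016,-1],[0,0,0,0.041,0.0635,-0.017,-1],[0,0,0,0.0475,0.0665,-0.018,-1]]}}

```text
t: 17.0
tool_pos: [604.2, -102.3, 171.3]
ee_rot: [2.172, 1.976, 0.253]
force: [-1.7, -2.8, -2.2]
width: 0.2
grasp_force: 1.6
```

```bash
python3 tl.py
```

```text
t 17.0 loc [  65.7 -170.7   26.7] zerr [[0.0, 0.965, -0.261], [1.0, -0.001, -0.002], [-0.002, -0.261, -0.965]] q [ 0.17  0.23 -0.13  1.99  0.08  0.66 -0.1 ] w 0.2 F [-2.3 -3.  -1.2] g 1.6
lever hist [(50, 4), (60, 36), (70, 65), (80, 31)]
shift [ -45.2 -104.4   28.9]
tip [  72.8 -169.7   50.9]
```

Emit:
{"name": "servo_tool", "arguments": {"moves": [[0,0,0,0.006,0.003,-0.001,-1],[0,0,0,0.012,0.005,-0.001,-1],[0,0,0,0.018,0.006,-0.0015,-1]]}}

```text
t: 17.42
tool_pos: [611.3, -85.0, 174.2]
ee_rot: [2.172, 1.976, 0.254]
force: [-0.4, -6.1, -2.8]
width: 0.1
grasp_force: 4.8
```

```bash
python3 tl.py
```

```text
t 17.43 loc [  71.9 -152.8   26.5] zerr [[0.0, 0.965, -0.261], [1.0, -0.001, -0.002], [-0.002, -0.261, -0.965]] q [ 0.14  0.24 -0.13  1.98  0.09  0.67 -0.15] w 0.1 F [-1.2 -6.1 -2.6] g 4.8
lever hist [(70, 37), (80, 46), (90, 36)]
shift [ -62.  -109.8   30.4]
tip [  78.4 -152.9   50.7]
```

Emit:
{"name": "servo_tool", "arguments": {"moves": [[0,0,0,0.003,0,0,-1],[0,0,0,0.005,0,0,-1],[0,0,0,0.005,0,0,-1]]}}

```text
t: 17.85
tool_pos: [611.2, -84.8, 174.2]
ee_rot: [2.174, 1.97, 0.249]
force: [-0.9, -25.4, -1.0]
width: -0.2
grasp_force: 12.6
```

```bash
python3 tl.py
```

```text
t 17.85 loc [  71.9 -152.7   26.6] zerr [[0.003, 0.965, -0.261], [1.0, -0.004, -0.006], [-0.007, -0.261, -0.965]] q [ 0.13  0.23 -0.13  1.98  0.1   0.67 -0.16] w -0.2 F [  0.8 -25.4  -1.7] g 12.6
lever hist [(70, 37), (80, 50), (90, 33)]
shift [ -62.6 -109.5   30.7]
tip [  78.4 -152.5   50.8]
```

The lever is hard against its stop: the force rose to 25 N with no further motion. I'll back off sideways, then retreat up.

Emit:
{"name": "servo_tool", "arguments": {"moves": [[0,0,0,-0.01,0,0,-1],[0,0,0,-0.03,0,0,-1],[0,0,0,-0.03,0,-0.04,-1],[0,0,0,-0.03,0,-0.1,-1],[0,0,0,-0.03,-0.04,-0.15,-1],[0,0,0,-0.03,-0.08,-0.15,-1],[0,0,0,-0.06,-0.12,-0.15,-1],[0,0,0,-0.09,-0.14,-0.15,-1],[0,0,0,-0.09,-0.14,-0.15,-1]]}}

```text
t: 19.02
tool_pos: [429.1, -154.2, 283.9]
ee_rot: [2.173, 1.973, 0.255]
force: [0.3, 1.1, 0.7]
width: 0.0
grasp_force: 0.0
```

```bash
python3 lev.py; python3 -c "
from ang import *
print(fit(meas()))
import pickle
S0=pickle.load(open('s0.pkl','rb'))
T=viewer.snapshot('top')
V=bydepth; vv,uu=np.mgrid[95:215,255:345]; px=np.c_[uu.ravel(),vv.ravel()]; H=(bydepth(T,px)-ce)@F; dk=T['img'][vv.ravel(),uu.ravel()].max(1)
k=(H[:,2]>57)&(H[:,2]<75)&(dk<60); d=H[k,:2]-[-.5,-135]; v=cv2.fitLine(d.astype(np.float32),2,0,.01,.01).ravel(); print(k.sum(),d.mean(0),'dir',v[:2],'fit angle from up',np.degrees(np.arctan2(v[1],v[0])))
vv,uu=np.mgrid[150:200,195:240]; H=(bydepth(T,np.c_[uu.ravel(),vv.ravel()])-ce)@F
k=(H[:,2]>60)&(H[:,2]<95)&(abs(H[:,1])<40)&(abs(H[:,0])<40); print('knob top',np.percentile(H[k,2],[50,90]).round(1))
D=np.abs(T['img'].astype(int)-S0['top']['img']).max(2)
for n,(a,b,c,e) in dict(tin=(140,195,345,400),brush=(225,252,308,400),leg=(238,265,150,298)).items(): print(n,(D[a:b,c:e]>40).mean())"
```

```text
t 19.02 loc [ -24.8 -239.   208.7] zerr [[0.002, 0.966, -0.26], [1.0, -0.003, -0.002], [-0.003, -0.26, -0.966]] q [ 0.27 -0.17 -0.04  2.14 -0.05  0.9   0.16] w 0.0 F [0.5 1.1 0.5] g 0.0
lever hist [(80, 44), (90, 38)]
[array([290.2, 302.6]), np.float64(-0.433), np.float64(-0.44), np.float64(-0.436), np.float64(-0.448), np.float64(-0.449), -0.462]
292 [84.83633452  1.06285621] dir [ 0.9999922  -0.00394867] fit angle from up -0.22624293
knob top [78.7 80.9]
tin 0.042644628099173555
brush 0.45088566827697263
leg 0.0
```

```bash
python3 -c "
from h import *
print(robot.close_job())"
```

```text
the job is handed in; nothing more can be done
None
```

The job is handed in: the needle is on the set hand, the knob is pulled out to its stop and the lever is fully open. Tin and leg are unmoved; the brush was hidden from the camera at the end, but nothing came near it.

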